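# Lay out the stirring station in the fume hood

### The arm

A 7-joint arm with a two-finger parallel gripper is mounted at the origin on the work surface. World frame = base frame: x ahead of the robot, y to its left, z up, the work surface at z = 0. Lengths are in mm, angles in rad, forces in N, time in s.
With the tool pointing down it reaches from about 425 to 950 mm from the base axis. Payload 4.7 kg.
Tool frame: the origin (TCP) lies on the centre line of the jaws, within the pads' length; the fingertips stand 14 mm ahead of it and the grasp point (between the pads) lies 5 mm behind it (bot.finger_overhang is the distance from the TCP to the fingertips, in mm); z points along the fingers, y is the direction in which the jaws open and shut (so a half turn about z gives the same grasp; the last joint's range is limited). The gripper opens to 87 mm and grips with 3 to 60 N. Pads are 19 mm wide; open, the fingers measure 117 mm over their backs; the gripper's body (75 mm by 190 mm) begins 51 mm behind the grasp point.
Start: joints at [-1.244, 0.469, -0.049, 1.532, 0.024, 1.141, -0.082], TCP at [235.091, 632.756, 236.573] pointing down, gripper open.
Joint ranges: [-2.59, 2.59], [-0.33, 1.99], [-1.39, 1.29], [0.1, 2.45], [-1.04, 4.18], [0.21, 1.99], [-2.66, 2.66]. Speed limits (rad/s): [2.57, 2.57, 3.14, 3.14, 3.14, 3.14, 3.14].

### API

Orientations are given as a unit quaternion [x, y, z, w].
In Python, from rig import sense, grab_frame, camera_info, job, look_for, cut_out, bot gives the robot as it stands.
- The arm moves only by the shell command python3 -m crank 'ROWS' [OPENING] [FORCE]. ROWS is text: rows parted by semicolons, each of 4 numbers parted by spaces: the shift along the world's x, y, z in cm, then the turn about the world's z in degrees. A call has exactly 10 rows; each row is the pose to reach, as a shift and turn from the pose commanded when the call began; what a row does not reach only later rows make up. A row lasts 1/8 s, in which the tool goes at most 62.5 mm and 10.7 degrees, less where a joint would pass 70% of its speed; a pose out of reach is approached as far as the arm can. A call with a gripper value outside its range is refused whole. OPENING is the closure in counts, from 0 (fully open) to 255 (shut), set as the call begins (- or left out, the last holds). The fingers move at their own pace and stop on an object; FORCE is the grip in N (left out, the last holds). Time passes only in rows, so rows that repeat a pose let the fingers close, or fill a call up. It gives the time, the measured TCP pose, the force and the opening at its end, in the units of the state.
- sense(): the state, without advancing time (a new reading comes with each control period).
- grab_frame(name): name is "scene" or "top" or "wrist"; returns the picture (420x560x3 uint8, red, green, blue); there is no depth.
- camera_info(name): a dict with "camera_matrix" (3x3 intrinsics, pixels), "D" ([k1, k2, p1, p2, k3] as OpenCV has them; the pictures are not rectified), "xyz" and "rotation" of the camera in the world. Camera axes: x right, y down, z forward; pixel columns grow to the right and rows downward; lengths in mm; the calibration is good to about 2 mm. A picture is of the moment at which its call begins: read the wrist's pose just before it. camera_info takes no time and is no camera call; for the wrist camera it gives the pose at the moment of the call.
- job.hand_in(): hands the job in, once; it reports no verdict.
Trained networks look in the newest picture that a camera, given by its name, has taken for a name from the list of things; names that differ only in an ending like _2 or _b are one class to them, and where a whole thing is asked for, a point or a joint stands for the part that bears it (a point fixed in the world has none). Each returns a list of dicts, best first, with "confidence" (0 to 1); they miss things now and then, are a little off and sometimes report something else, mostly with a low value. They report only what shows in the picture. A call takes as long as a camera call.
- look_for(camera, label): "bbox" ([left, top, width, height] in pixels, round what is visible of it).
- cut_out(camera, label): "pixels" (420x560 bool, what is visible of it) and "bbox" ([left, top, width, height] in pixels, round what is visible of it).
The state is a dict: "time": time; "joint_pos": joint angles; "joint_velocities": joint speeds; "joint_efforts": joint torques, N m; "tcp_pos": TCP position; "orientation": TCP orientation; "contact_force": force on the tool from outside, world axes, zero at the start; "wrist_torque": the same for the moment, N m; "opening": finger opening in mm.
Only numpy, scipy, OpenCV 4.12 (cv2) and the standard library are available. Lean on these libraries where they do the work, as an engineer would, in place of code of your own. Each camera call takes 0.05 s, during which the arm holds its last target.

### The job

First fit the loose grey metal shelf onto the yellow stand, all four corner holes down over the four posts, so that it rests fully home and level (either way round). Then stand each bottle upright on the coloured disc that matches its cap, wholly inside the disc: red and blue on the two stirrers, green on the shelf. Do not drop or tip anything, leave the conical flask and the black dish where they are, and finish with everything released and at rest.

Things in the scene. Friction and masses are not known exactly. Their poses are not given: they have to be found in the camera images.
- shelf: Loose grey aluminium shelf 200 (x) x 120 (y) x 6 mm, about 0.35 kg, four 13 mm through holes at x +-85, y +-45 mm. Black fin handle upright across its middle, 10 mm thick (x), 60 mm long (y), top 34 mm above the underside. Green disc on one half. Origin: centre of the underside; z up. Starts flat on the bench, long side within 20 deg of world x, on the left or the right.
- shelf_disc (a point): Centre of the flat green disc, 68 mm in diameter, on the shelf's upper face, at (50, 0, 6) mm in the shelf's frame. It moves with the shelf.
- stand: Fixed stand: yellow base 200 (x) x 120 (y) x 8 mm, four posts at x +-85, y +-45 mm: steel, 16 mm thick, to a flat shoulder 50 mm up, then a brass pin, 8 mm thick to 66 mm, tapering to a 3 mm tip at 78 mm. The shelf's underside seats on the shoulders, its origin straight above the stand's. Origin: centre of the underside, on the bench; z up; long side within 20 deg of world x.
- stirrer_red: Compact white magnetic stirrer fixed to the bench, 94 mm square and 40 mm high, with a flat round top plate 82 mm in diameter that carries a flat red disc 68 mm in diameter, centred. Origin: centre of its underside on the bench (the disc's centre is 40 mm straight above it); front (-x) has a small black knob.
- stirrer_blue: Compact white magnetic stirrer fixed to the bench, 94 mm square and 40 mm high, with a flat round top plate 82 mm in diameter that carries a flat blue disc 68 mm in diameter, centred. Origin: centre of its underside on the bench (the disc's centre is 40 mm straight above it); front (-x) has a small black knob.
- bottle_red: Sealed white plastic bottle, a plain upright cylinder 44 mm in diameter up to 66 mm, then a red cap 40 mm in diameter; 84 mm high in all; red band round its foot; about 0.14 kg. Origin: centre of its underside; z up its axis. Starts standing on the bench, z = 0, in any of three places side by side in the row of bottles.
- bottle_blue: Sealed white plastic bottle, a plain upright cylinder 44 mm in diameter up to 66 mm, then a blue cap 40 mm in diameter; 84 mm high in all; blue band round its foot; about 0.14 kg. Origin: centre of its underside; z up its axis. Starts standing on the bench, z = 0, in any of three places side by side in the row of bottles.
- bottle_green: Sealed white plastic bottle, a plain upright cylinder 44 mm in diameter up to 66 mm, then a green cap 40 mm in diameter; 84 mm high in all; green band round its foot; about 0.14 kg. Origin: centre of its underside; z up its axis. Starts standing on the bench, z = 0, in any of three places side by side in the row of bottles.
- flask: Bystander: small stoppered conical glass flask, 68 mm in diameter at its foot, 94 mm high, orange stopper, loose. Origin: centre of its underside. Not to be moved.
- dish: Bystander: round black plastic dish, 80 mm in diameter, 35 mm high, loose. Origin: centre of its underside. Not to be moved.

How it is judged (in metres and radians):
On the way:
1. the shelf is seated on the stand and let go, before any bottle stands on a stirrer or the shelf (horizontal distance between shelf and stand below 0.006 m and angle between the x axis of shelf and the x axis of stand, either way round below 0.08 rad and z of shelf in the frame of stand between 0.046 and 0.054 m and angle between shelf's own z axis and vertical below 0.04 rad and contact force between the fingers and shelf below 0.1 N and not (horizontal distance between bottle_red and stirrer_red below 0.045 m and contact force between bottle_red and stirrer_red above 0.2 N) and not (horizontal distance between bottle_blue and stirrer_red below 0.045 m and contact force between bottle_blue and stirrer_red above 0.2 N) and not (horizontal distance between bottle_green and stirrer_red below 0.045 m and contact force between bottle_green and stirrer_red above 0.2 N) and not (horizontal distance between bottle_red and stirrer_blue below 0.045 m and contact force between bottle_red and stirrer_blue above 0.2 N) and not (horizontal distance between bottle_blue and stirrer_blue below 0.045 m and contact force between bottle_blue and stirrer_blue above 0.2 N) and not (horizontal distance between bottle_green and stirrer_blue below 0.045 m and contact force between bottle_green and stirrer_blue above 0.2 N) and contact force between each of bottle_red, bottle_blue, bottle_green and shelf below 0.2 N), for 0.2 s.
At the end, for the whole second after the job is handed in: Shelf on the stand's shoulders: within 6 mm, 0.08 rad parallel (either way round), 0.04 rad level, 46 to 54 mm up. Each bottle upright (0.06 rad) on its own colour's disc, centre within 12 mm of the disc's. All released and at rest (horizontal distance between shelf and stand below 0.006 m and angle between the x axis of shelf and the x axis of stand, either way round below 0.08 rad and z of shelf in the frame of stand between 0.046 and 0.054 m and angle between shelf's own z axis and vertical below 0.04 rad and horizontal distance between bottle_red and stirrer_red below 0.012 m and z of bottle_red in the frame of stirrer_red between 0.035 and 0.045 m and angle between each of bottle_red, bottle_blue, bottle_green's own z axis and vertical below 0.06 rad and horizontal distance between bottle_blue and stirrer_blue below 0.012 m and z of bottle_blue in the frame of stirrer_blue between 0.035 and 0.045 m and horizontal distance between bottle_green and shelf_disc below 0.012 m and z of bottle_green in the frame of shelf between 0.001 and 0.011 m and linear speed of each of bottle_red, bottle_blue, bottle_green, shelf below 0.02 m/s and contact force between the fingers and bottle_red below 0.1 N and contact force between the fingers and bottle_blue below 0.1 N and contact force between the fingers and bottle_green below 0.1 N and contact force between the fingers and shelf below 0.1 N); the robot touches nothing.
It fails at once if a bottle is tipped over (more than 0.7 rad) (angle between any of bottle_red, bottle_blue, bottle_green's own z axis and vertical above 0.7 rad).
It fails at once if a bottle (foot over 90 mm above the bench) or the shelf (over 110 mm) is dropped: unheld and faster than 0.35 m/s ((height (world z) of bottle_red above 0.09 m and contact force between the fingers and bottle_red below 0.05 N and linear speed of bottle_red above 0.35 m/s) or (height (world z) of bottle_blue above 0.09 m and contact force between the fingers and bottle_blue below 0.05 N and linear speed of bottle_blue above 0.35 m/s) or (height (world z) of bottle_green above 0.09 m and contact force between the fingers and bottle_green below 0.05 N and linear speed of bottle_green above 0.35 m/s) or (height (world z) of shelf above 0.11 m and contact force between the fingers and shelf below 0.05 N and linear speed of shelf above 0.35 m/s)).
It fails at once if the flask or the dish is moved more than 30 mm (distance of any of flask, dish from where it was at the start of the episode above 0.03 m).
It also fails if it takes over 120 s, if anything falls off the work surface, if the arm or the gripper's body presses on something with over 40 N, if the wrist force passes 120 N, or if a joint passes its speed limit or range.

## Working session

There is one attempt and no reset: what is moved stays moved. The work goes in short steps, Python scripts to look and compute and a shell command to move; the robot and the scene stay as the last step left them, time stands still between calls to the robot, and variables do not carry over. Pictures are saved under pics/ and viewed, and the job is handed in when it is done.

```bash
ls; mkdir -p pics; python3 - <<'E'
from rig import *
import cv2,json
print(sense())
for n in ["scene","top","wrist"]:
    c=camera_info(n); print(n,c)
    f=grab_frame(n); cv2.imwrite(f"pics/{n}0.png",f[:,:,::-1])
E
```

```text
pics
{'time': 0.0, 'joint_pos': array([-1.24390032,  0.46945559, -0.048573  ,  1.53371048,  0.02409392,
        1.14096365, -0.08228033]), 'joint_velocities': array([ 0.00042613, -0.0003851 ,  0.00066909, -0.0004452 ,  0.00019829,
        0.00031793, -0.00057465]), 'joint_efforts': array([-1.90960791e-04, -5.07967937e+01, -8.08012672e-02, -2.36165249e+01,
       -6.13945769e-02,  3.77781282e-02,  1.62369101e-04]), 'tcp_pos': array([234.92801532, 632.18790428, 235.48277745]), 'orientation': array([ 1.76946524e-01,  9.84219983e-01, -9.66416151e-04, -1.35547873e-04]), 'contact_force': array([ 0.76459787, -0.91819394,  0.32073269]), 'wrist_torque': array([ 0.01173543,  0.0060721 , -0.01460114]), 'opening': 87.03136140941035}
scene {'camera_matrix': array([[447.96928846,   0.        , 281.6325073 ],
       [  0.        , 447.96928846, 205.59404715],
       [  0.        ,   0.        ,   1.        ]]), 'D': array([-0.06464368,  0.        ,  0.        ,  0.        ,  0.        ]), 'xyz': array([1038.11959338,  552.46286266,  698.26007895]), 'rotation': array([ 0.30976766,  0.85997005, -0.38289095, -0.13375363])}
top {'camera_matrix': array([[490.17382634,   0.        , 275.54091333],
       [  0.        , 490.17382634, 212.61016132],
       [  0.        ,   0.        ,   1.        ]]), 'D': array([-0.18140427,  0.        ,  0.        ,  0.        ,  0.        ]), 'xyz': array([ 471.14978211,   12.90833846, 1234.77555344]), 'rotation': array([ 0.71159613, -0.70065006,  0.0452277 , -0.02597896])}
wrist {'camera_matrix': array([[323.46725151,   0.        , 279.11009019],
       [  0.        , 323.46725151, 209.07858431],
       [  0.        ,   0.        ,   1.        ]]), 'D': array([-0.0603933,  0.       ,  0.       ,  0.       ,  0.       ]), 'xyz': array([164.15001183, 659.38819234, 383.9901457 ]), 'rotation': array([0.81336397, 0.56516953, 0.07832007, 0.1135272 ])}
```

View pics/top0.png

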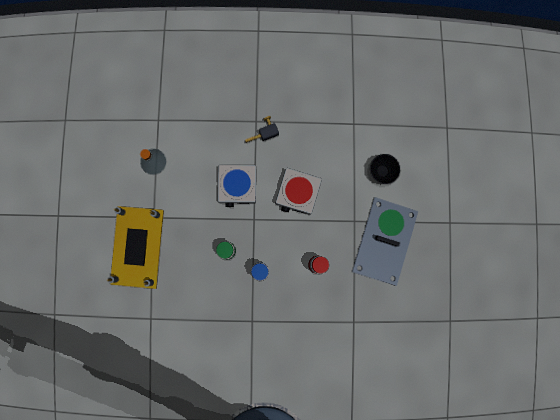

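View pics/scene0.png

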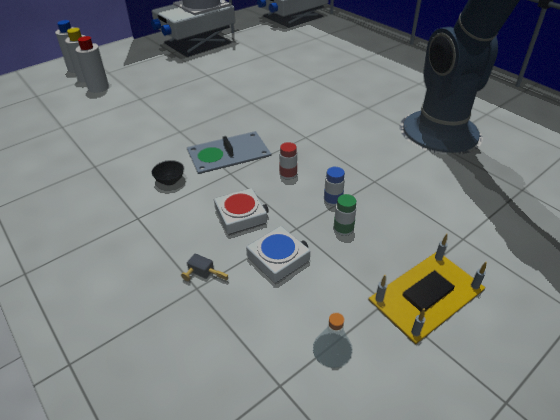

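View pics/wrist0.png

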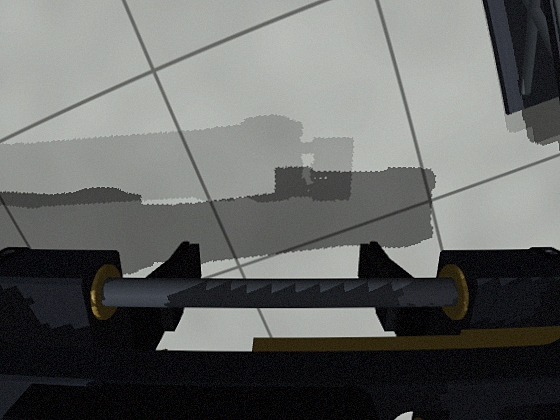

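```bash
cat > h.py <<'E'
import numpy as np,cv2
from rig import *
from scipy.spatial.transform import Rotation as R
def cam(n):
    c=camera_info(n); return c['camera_matrix'],c['D'],np.array(c['xyz']),R.from_quat(c['rotation']).as_matrix()
def proj(c,P):
    K,D,t,Rm=c; P=np.atleast_2d(np.asarray(P,float))
    return cv2.projectPoints(P,cv2.Rodrigues(Rm.T)[0],-Rm.T@t,K,D)[0].reshape(-1,2)
def ray(c,uv):
    K,D,t,Rm=c
    p=cv2.undistortPoints(np.asarray(uv,float).reshape(-1,1,2),K,D).reshape(-1,2)
    return np.c_[p,np.ones(len(p))]@Rm.T
def onz(c,uv,z):
    d=ray(c,uv); t=c[2]; return t+d*((z-t[2])/d[:,2])[:,None]
def snap(n,name):
    c=cam(n); f=grab_frame(n)[:,:,::-1].copy(); cv2.imwrite(f"pics/{name}.png",f); return c,f
def crop(f,u,v,w,h,s,name):
    cv2.imwrite(f"pics/{name}.png",cv2.resize(f[v:v+h,u:u+w],None,fx=s,fy=s,interpolation=cv2.INTER_CUBIC))
E
python3 - <<'E'
from h import *
f=cv2.imread('pics/top0.png'); crop(f,95,195,100,105,5.5,'t_stand'); crop(f,340,180,100,115,5.2,'t_shelf')
for cn in ["top","scene"]:
    c=cam(cn); grab_frame(cn)
    for l in ["shelf","stand","stirrer_red","stirrer_blue","bottle_red","bottle_blue","bottle_green","flask","dish","shelf_disc"]:
        for r in cut_out(cn,l)[:2]:
            m=r['pixels']; ys,xs=np.nonzero(m); uv=[xs.mean(),ys.mean()]
            print(cn,l,round(r['confidence'],2),r['bbox'],np.round(uv,1),np.round(onz(c,[uv],0)[0]))
print(sense()['time'])
E
```

```text
top shelf 0.61 [352.9, 200.2, 60.5, 87.7] [385.  240.2] [ 530. -301.    0.]
top stand 0.88 [106.4, 208.3, 56.7, 82.1] [136.3 246.9] [503. 332.   0.]
top stirrer_red 0.87 [276.2, 168.0, 43.5, 44.8] [297.8 190.8] [653. -76.   0.]
top stirrer_red 0.2 [106.2, 207.3, 55.5, 82.7] [136.4 246.9] [503. 332.   0.]
top stirrer_blue 0.86 [216.1, 164.3, 40.4, 41.8] [236.3 184. ] [668.  81.   0.]
top bottle_red 0.72 [308.9, 255.2, 17.8, 19.4] [318.2 264.4] [ 467. -129.    0.]
top bottle_blue 0.68 [251.5, 263.1, 18.4, 14.9] [259.4 270.7] [449.  19.   0.]
top bottle_green 0.52 [217.9, 241.4, 18.6, 19.4] [225.4 250.3] [499. 105.   0.]
top bottle_green 0.17 [218.6, 164.6, 38.3, 42.2] [236.4 184.1] [667.  81.   0.]
top flask 0.56 [138.8, 148.2, 27.0, 27.0] [152.  160.9] [725. 300.   0.]
top dish 0.79 [371.6, 154.7, 31.1, 25.9] [384.8 168.6] [ 716. -302.    0.]
top dish 0.24 [217.2, 163.2, 41.0, 42.5] [236.4 184. ] [668.  81.   0.]
top shelf_disc 0.7 [351.7, 199.2, 66.4, 86.7] [385.1 241. ] [ 528. -301.    0.]
top shelf_disc 0.27 [277.9, 169.7, 42.9, 42.9] [298.2 191.3] [652. -77.   0.]
scene shelf 0.56
[... 326 characters left out ...]
.9, 227.3, 66.0, 55.9] [277.6 253.6] [653.  63.   0.]
scene bottle_red 0.65 [281.2, 142.4, 17.5, 37.9] [288.  160.2] [ 427. -173.    0.]
scene bottle_blue 0.73 [323.3, 164.5, 19.4, 41.9] [333.6 184.8] [406. -23.   0.]
scene bottle_blue 0.44 [371.6, 235.2, 116.7, 108.6] [427.3 293.9] [498. 327.   0.]
scene bottle_green 0.83 [335.1, 195.0, 23.3, 42.8] [344.3 214.7] [462.  69.   0.]
scene flask 0.73 [311.6, 312.4, 41.6, 54.9] [332.9 343.9] [711. 288.   0.]
scene flask 0.65 [191.8, 132.7, 79.6, 42.2] [227.  151.7] [ 527. -308.    0.]
scene dish 0.63 [152.4, 162.5, 29.6, 23.1] [167.1 171.7] [ 694. -334.    0.]
scene shelf_disc 0.64 [187.2, 130.7, 83.4, 42.3] [227.4 151.4] [ 526. -308.    0.]
1.25
```

View pics/t_stand.png

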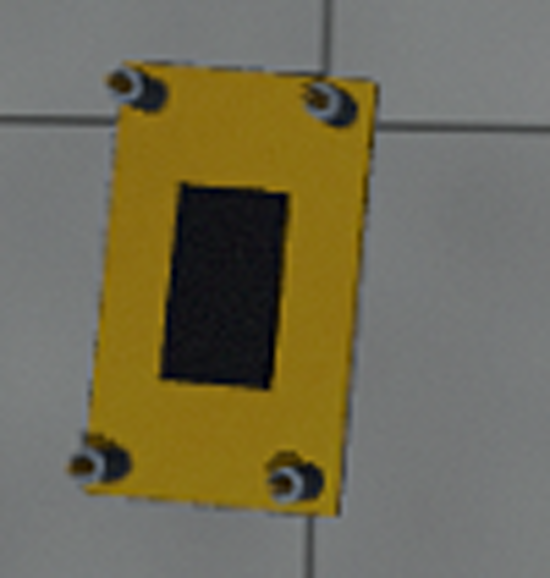

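View pics/t_shelf.png

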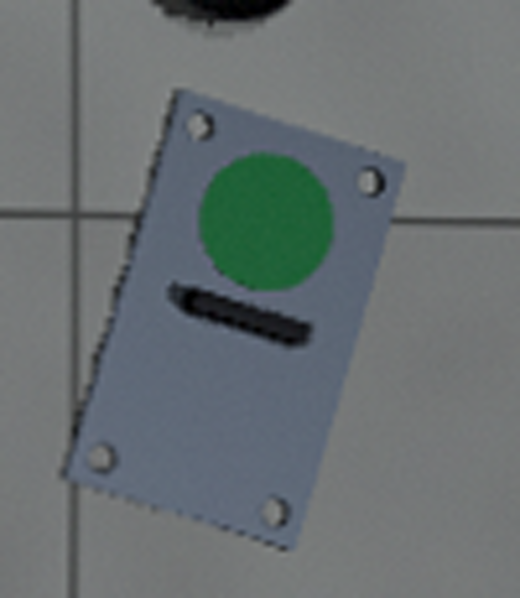

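```bash
cat >> h.py <<'E'
from scipy.optimize import least_squares
def fitpose(obs,z0=0,fixed=None):
    # obs: list of (cam, localpts Nx3, uv Nx2); returns x,y,yaw
    def T(p,L):
        c,s=np.cos(p[2]),np.sin(p[2]); L=np.asarray(L,float)
        return np.c_[p[0]+c*L[:,0]-s*L[:,1],p[1]+s*L[:,0]+c*L[:,1],L[:,2]+z0]
    def res(p): return np.concatenate([(proj(c,T(p,L))-uv).ravel() for c,L,uv in obs])
    c,L,uv=obs[0]; g=onz(c,uv,0).mean(0)
    r=least_squares(res,[g[0],g[1],0],x_scale=[1,1,.01]); return r.x,r.fun.reshape(-1,2)
def unc(p,u,v,s): p=np.asarray(p,float); return (p+.5)/s-.5+[u,v]
H4=lambda x,y,z:np.array([[x,y,z],[x,-y,z],[-x,y,z],[-x,-y,z]],float)
E
python3 - <<'E'
from h import *
c=cam('top')
sh=unc([(199,126),(370,182),(102,457),(274,513)],340,180,5.2)
x,r=fitpose([(c,H4(85,45,6),sh)]);print('shelf',x,np.degrees(x[2]),r.round(1).tolist())
co=unc([(176,90),(405,161),(66,474),(293,549)],340,180,5.2)
x,r=fitpose([(c,H4(100,60,6),co)]);print('shelf corners',x,np.degrees(x[2]),r.round(1).tolist())
s1=unc([(118,66),(377,80),(88,492),(338,515)],95,195,5.5)
x,r=fitpose([(c,H4(100,60,8),s1)]);print('stand base',x,np.degrees(x[2]),r.round(1).tolist())
s2=unc([(125,88),(328,102),(88,464),(290,483)],95,195,5.5)
x,r=fitpose([(c,H4(85,45,50),s2)]);print('stand shoulders',x,np.degrees(x[2]),r.round(1).tolist())
E
```

```text
shelf [ 5.28093460e+02 -3.00270317e+02 -2.94363672e-01] -16.8657960416836 [[0.1, 0.1], [-0.1, 0.0], [-0.1, 0.1], [0.1, -0.2]]
shelf corners [ 5.28753715e+02 -2.99972717e+02 -2.90563237e-01] -16.648047176623294 [[0.4, -0.5], [-0.1, -0.1], [-0.5, 0.6], [0.3, -0.0]]
stand base [ 5.02861062e+02  3.30389422e+02 -4.73422068e-02] -2.712508643303075 [[0.5, -0.6], [-0.5, -0.2], [-0.6, 0.6], [0.5, 0.1]]
stand shoulders [ 5.03230652e+02  3.29525682e+02 -6.33736061e-02] -3.6310401644184553 [[0.6, -0.5], [-0.6, -0.1], [0.4, 0.3], [-0.3, 0.3]]
```

```bash
python3 -m crank '2.7 -5.5 0 -8.6; 5.4 -11 0 -17.2; 8.1 -16.5 0 -25.8; 10.8 -22 0 -34.4; 13.5 -27.5 0 -43; 16.2 -33 0 -51.6; 18.9 -38.5 0 -60.2; 21.6 -44 0 -68.8; 24.3 -49.5 0 -77.4; 27 -55 0 -86' 0 30
```

```text
time: 2.5
tcp_pos: [505.8, 81.1, 237.1]
orientation: [0.802, 0.597, 0.001, 0.0]
contact_force: [0.5, -0.3, 0.1]
opening: 87.3
```

```bash
python3 -m crank '0.3 -5.5 0 0; 0.7 -11 0 0; 1 -16.5 0 0; 1.3 -22 0 0; 1.6 -27.5 0 0; 2 -33 -2 0; 2.3 -36.5 -5 0; 2.3 -38.3 -8.5 0; 2.3 -38.3 -8.5 0; 2.3 -38.3 -8.5 0'; python3 - <<'E'
from h import *
c,f=snap('wrist','w1'); print(sense()['tcp_pos'],c[2])
snap('scene','s1');snap('top','t1')
print(proj(c,[[528.4,-300.2,34]]),proj(c,[[528.4+85,-300.2,6]]))
E
```

```text
time: 3.75
tcp_pos: [528.9, -299.7, 152.5]
orientation: [0.8, 0.6, 0.001, 0.0]
contact_force: [-0.1, 0.0, 0.1]
opening: 86.8
[ 529.32340795 -299.48787067  153.03827886] [ 549.47133856 -226.80572686  300.96664272]
[[279.64998894 209.72407349]] [[367.65632277 176.5463135 ]]
```

View pics/w1.png

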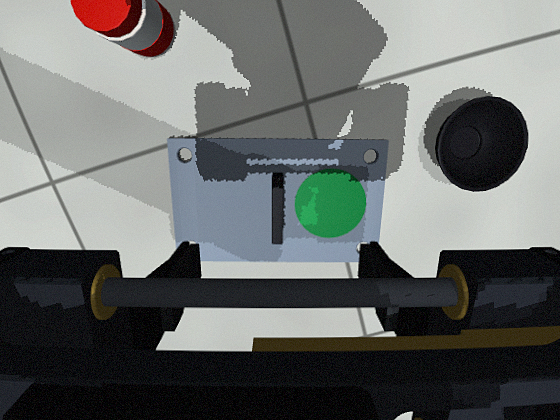

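```bash
python3 -m crank '0 0 -4 0; 0 0 -8 0; 0 0 -11 0; 0 0 -12.6 0; 0 0 -12.6 0; 0 0 -12.6 0; 0 0 -12.6 0; 0 0 -12.6 0; 0 0 -12.6 0; 0 0 -12.6 0' 0 40 && python3 -m crank '0 0 0 0; 0 0 0 0; 0 0 0 0; 0 0 0 0; 0 0 0 0; 0 0 0 0; 0 0 0 0; 0 0 0 0; 0 0 0 0; 0 0 0 0' 255 40;  python3 - <<'E'
from h import *
c,f=snap('wrist','w2');snap('scene','s2'); print(sense())
E
```

```text
time: 5.15
tcp_pos: [528.1, -300.3, 25.7]
orientation: [0.801, 0.599, 0.0, 0.0]
contact_force: [-0.6, -0.6, -0.1]
opening: 87.2
time: 6.4
tcp_pos: [527.8, -300.2, 25.5]
orientation: [0.801, 0.599, -0.0, -0.0]
contact_force: [-0.5, 1.6, 1.6]
opening: 9.9
{'time': 6.5, 'joint_pos': array([ 0.09688318,  0.65750077,  0.48669666,  1.88674867, -0.45461696,
        0.70907061,  0.56288728]), 'joint_velocities': array([-0.00211855, -0.0009656 , -0.00035928, -0.00111896,  0.00032954,
       -0.0004949 , -0.00123402]), 'joint_efforts': array([-1.31002218e-01, -4.82603931e+01,  7.48037964e+00, -1.58123606e+01,
       -1.32655604e-01, -3.09476126e-01,  1.82891171e-02]), 'tcp_pos': array([ 527.77443302, -300.14076831,   25.51989426]), 'orientation': array([ 8.00674884e-01,  5.99099011e-01, -9.48271629e-05, -3.11581901e-04]), 'contact_force': array([-1.87736421,  0.85325073,  0.86559472]), 'wrist_torque': array([ 0.05009694,  0.35852852, -0.05169956]), 'opening': 9.837216823373993}
```

View pics/w2.png

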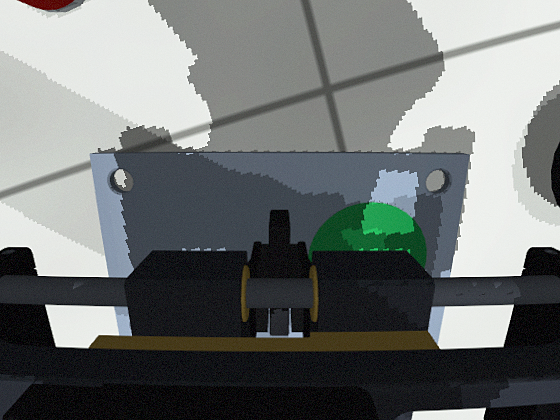

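View pics/s2.png

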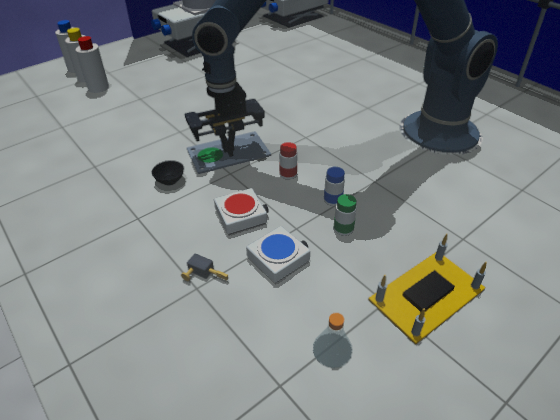

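```bash
python3 -m crank '0 0 0 0; 0 0 0 0; 0 0 1 0; 0 0 3 0; 0 0 6 0; 0 0 9 0; 0 0 12 0; 0 0 14 0; 0 0 15 0; 0 0 15 0' 255 60;  python3 - <<'E'
from h import *
c,f=snap('wrist','w3');snap('scene','s3'); print(sense())
E
```

```text
time: 7.75
tcp_pos: [528.2, -300.2, 175.9]
orientation: [0.801, 0.599, 0.0, 0.0]
contact_force: [-0.2, -0.1, -3.4]
opening: 9.7
{'time': 7.85, 'joint_pos': array([ 0.00194433,  0.46756213,  0.60712476,  1.7947762 , -0.31477856,
        0.97924153,  0.451315  ]), 'joint_velocities': array([ 0.00298249,  0.0067856 , -0.00301004,  0.00563447,  0.00069515,
        0.0008264 ,  0.00132329]), 'joint_efforts': array([ 4.74972732e-02, -4.54374325e+01,  7.64531851e+00, -2.24310780e+01,
       -2.01134122e-02,  3.74852750e-02, -1.45905742e-03]), 'tcp_pos': array([ 527.54389808, -299.72077493,  174.57745957]), 'orientation': array([ 8.00605992e-01,  5.99190392e-01, -4.13551447e-04, -8.65122149e-04]), 'contact_force': array([ 0.76854329,  0.31348101, -3.74125462]), 'wrist_torque': array([-0.09343265,  0.12324231,  0.08409334]), 'opening': 9.552858857440771}
```

View pics/w3.png

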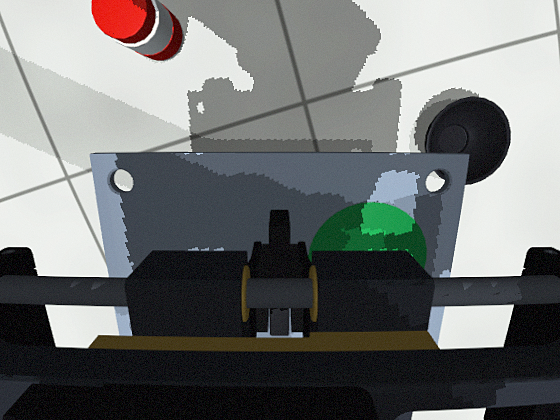

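View pics/s3.png

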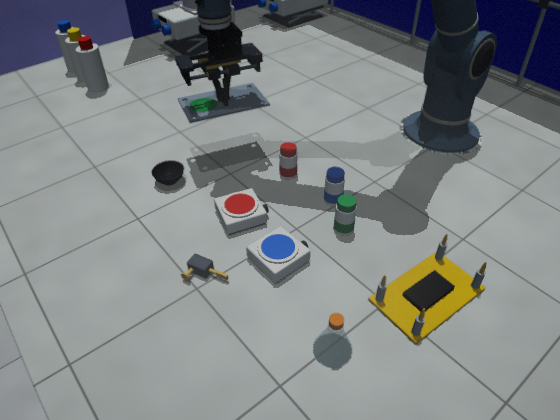

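```bash
python3 -m crank '0 2 0 0; 0 6 0 1; 0 11 0 2; 0 16 0 3; 0 21 0 5; 0 26 0 7; -0.5 31 0 9; -1 36 0 10; -1.5 41 0 12; -2 46 0 13.4' 255 60 && python3 -m crank '-0.5 5 0 0; -0.5 10 0 0; -0.5 14 0 0; -0.5 16 0 0; -0.5 17 0 0; -0.5 17 0 0; -0.5 17 0 0; -0.5 17 0 0; -0.5 17 0 0; -0.5 17 0 0' ;  python3 - <<'E'
from h import *
c,f=snap('wrist','w4');snap('scene','s4');snap('top','t4'); print(sense())
E
```

```text
time: 9.1
tcp_pos: [506.4, 162.4, 175.0]
orientation: [0.725, 0.689, -0.0, -0.001]
contact_force: [0.4, -0.2, -4.4]
opening: 9.3
time: 10.35
tcp_pos: [503.1, 329.5, 175.6]
orientation: [0.725, 0.688, 0.0, -0.0]
contact_force: [-0.7, 0.1, -4.6]
opening: 9.5
{'time': 10.5, 'joint_pos': array([-0.95883136,  0.42567969,  0.41081382,  1.79986118, -0.20304781,
        0.95754295, -0.51536031]), 'joint_velocities': array([ 0.00028662,  0.00182486,  0.00032065, -0.00061468, -0.00079977,
        0.00159646, -0.00225252]), 'joint_efforts': array([ 5.63726679e-02, -4.55340385e+01,  4.96707112e+00, -2.24418372e+01,
       -4.80286928e-02,  7.67842139e-04, -3.06989932e-04]), 'tcp_pos': array([503.08983737, 329.71492344, 175.57010492]), 'orientation': array([7.25300528e-01, 6.88432381e-01, 2.12895135e-05, 3.86685535e-06]), 'contact_force': array([-0.17912665,  0.12545004, -4.53927716]), 'wrist_torque': array([-0.08587498,  0.04836848, -0.01220952]), 'opening': 9.534722630578116}
```

View pics/w4.png

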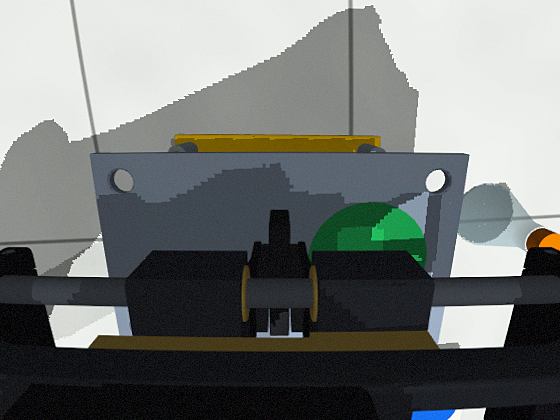

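View pics/s4.png

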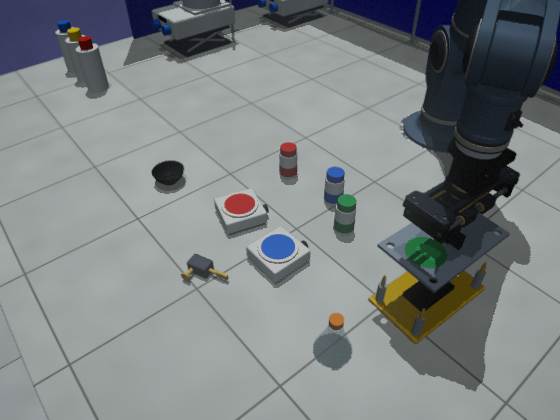

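View pics/t4.png

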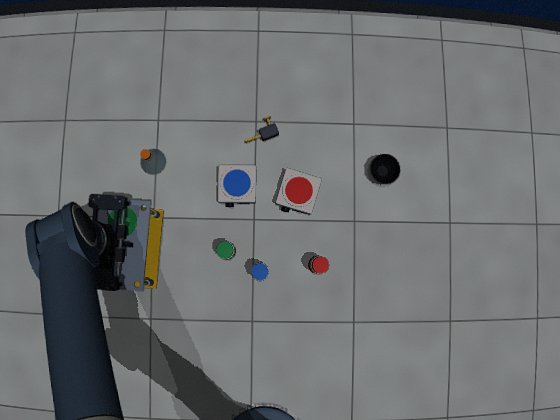

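```bash
python3 -m crank '0 0 -1 0; 0 0 -3 0; 0 0 -5 0; 0 0 -6 0; 0 0 -6 0; 0 0 -6 0; 0 0 -6 0; 0 0 -6 0; 0 0 -6 0; 0 0 -6 0' 255 60;  python3 - <<'E'
from h import *
c,f=snap('wrist','w5');_,g=snap('scene','s5'); crop(f,80,130,400,80,2,'w5c'); crop(g,360,200,160,140,5,'s5c'); 
f0=cv2.imread('pics/scene0.png'); crop(f0,360,225,130,120,6,'s0c')
print(sense()['tcp_pos'],sense()['orientation'])
E
```

```text
time: 11.75
tcp_pos: [503.1, 329.8, 115.7]
orientation: [0.725, 0.688, 0.0, 0.0]
contact_force: [-0.2, 0.7, -3.8]
opening: 9.5
[503.08638    329.78143287 115.59131453] [7.25278913e-01 6.88455150e-01 6.92366725e-05 2.84427832e-06]
```

View pics/w5c.png

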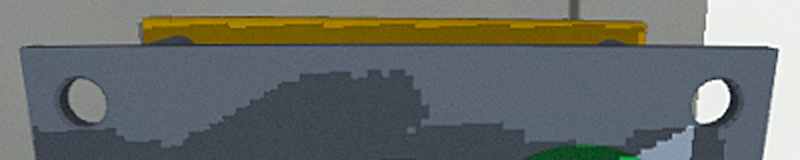

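View pics/s5c.png

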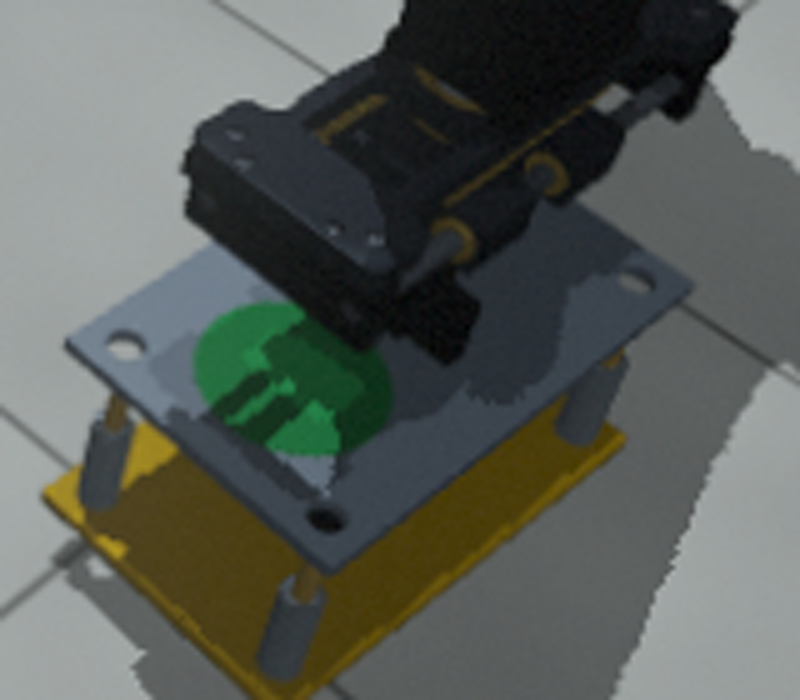

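View pics/s0c.png

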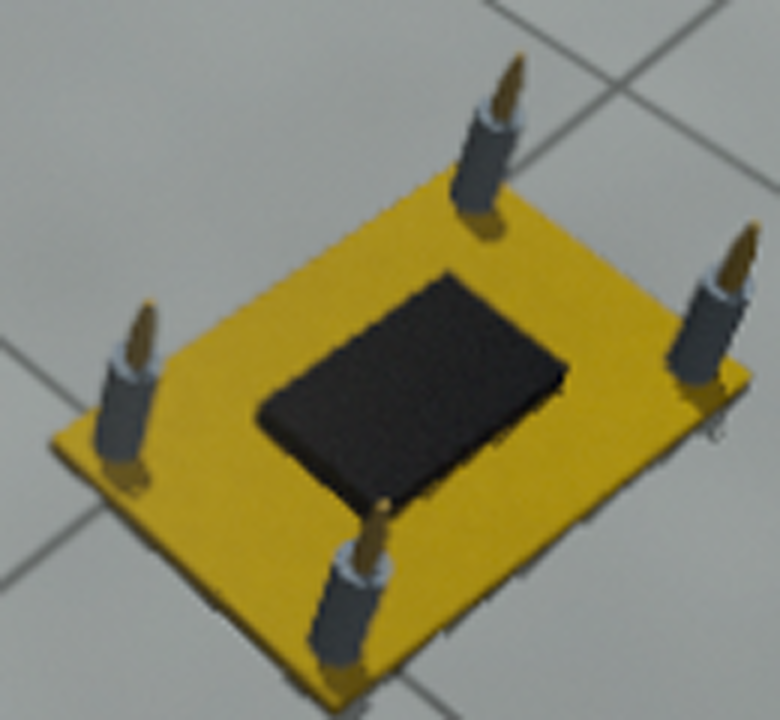

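```bash
python3 - <<'E'
from h import *
c=cam('scene');ct=cam('top')
tips=unc([(383,503),(150,302),(754,227),(519,56)],360,225,6)
base=unc([(338,698),(52,440),(750,375)],360,225,6)
sho=unc([(363,560),(136,360),(725,287),(500,113)],360,225,6)
holes=unc([(328,519),(127,344),(636,280)],360,200,5)
for n,o in dict(tips=[(c,H4(85,45,78),tips)],base=[(c,H4(100,60,8)[:3],base)],sho=[(c,H4(85,45,50),sho)],holes=[(c,H4(85,45,96.1)[:3],holes)]).items():
    x,r=fitpose(o);print(n,x[:2].round(1),np.degrees(x[2]).round(2),r.round(1).tolist())
# wrist
w=cam('wrist')
wh=unc([(715,101),(84,101)],80,130,2)  # (+,+),(-,+)
print(wh); print(onz(w,wh,96.1)); h=onz(w,wh,96.1); print('mid',h.mean(0),np.degrees(np.arctan2(*(h[0]-h[1])[[1,0]])),np.linalg.norm(h[0]-h[1]))
wb=unc([(643,24),(145,18)],80,130,2); b=onz(w,wb,8); print(b,np.degrees(np.arctan2(*(b[0]-b[1])[[1,0]])),np.linalg.norm(b[0]-b[1]))
# top
f=cv2.imread('pics/t4.png')
E
```

```text
tips [500.5 327.6] -3.56 [[-0.1, 0.5], [-0.2, -0.2], [0.0, -0.3], [0.2, -0.2]]
base [499.6 326.8] -3.16 [[0.1, 1.3], [-0.7, -0.9], [0.7, -0.8]]
sho [500.2 327.4] -3.59 [[-0.2, 0.5], [-0.1, -0.1], [0.4, -0.6], [0.0, 0.1]]
holes [502.7 326.8] -3.05 [[-0.2, -0.4], [-0.0, 0.5], [0.2, -0.1]]
[[437.25 180.25]
 [121.75 180.25]]
[[589.10235302 369.48733483  96.1       ]
 [420.78659507 378.33579486  96.1       ]]
mid [504.94447404 373.91156485  96.1       ] -3.009303187853106 168.54818188528418
[[601.1684841  382.78978192   8.        ]
 [406.17945706 395.42777057   8.        ]] -3.708372845743091 195.39815614121613
```

```bash
python3 -m crank '-0.24 0.05 0 -0.6; -0.24 0.05 0 -0.6; -0.24 0.05 0 -0.6; -0.24 0.05 -0.4 -0.6; -0.24 0.05 -0.8 -0.6; -0.24 0.05 -1.2 -0.6; -0.24 0.05 -1.5 -0.6; -0.24 0.05 -1.5 -0.6; -0.24 0.05 -1.5 -0.6; -0.24 0.05 -1.5 -0.6' 255 60;  python3 - <<'E'
from h import *
c,f=snap('wrist','w6');_,g=snap('scene','s6'); crop(f,80,130,400,80,2,'w6c'); crop(g,360,210,150,130,5,'s6c'); 
s=sense();print(s['tcp_pos'],s['orientation'],s['contact_force'],s['wrist_torque'])
E
```

```text
time: 13.1
tcp_pos: [500.8, 330.3, 100.7]
orientation: [0.729, 0.685, 0.0, 0.0]
contact_force: [-0.1, 0.1, -4.5]
opening: 9.9
[500.76609501 330.33881557 100.73926713] [7.28866542e-01 6.84655770e-01 2.00794953e-04 6.79314213e-06] [ 1.05944572 -0.09691242 -3.67353541] [-0.14923298  0.08214065 -0.01383293]
```

View pics/w6c.png

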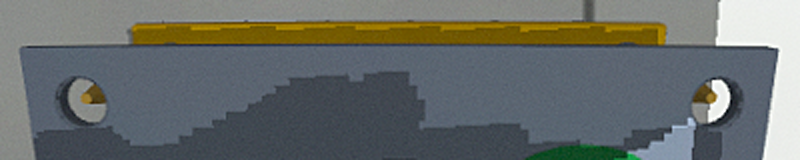

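View pics/s6c.png

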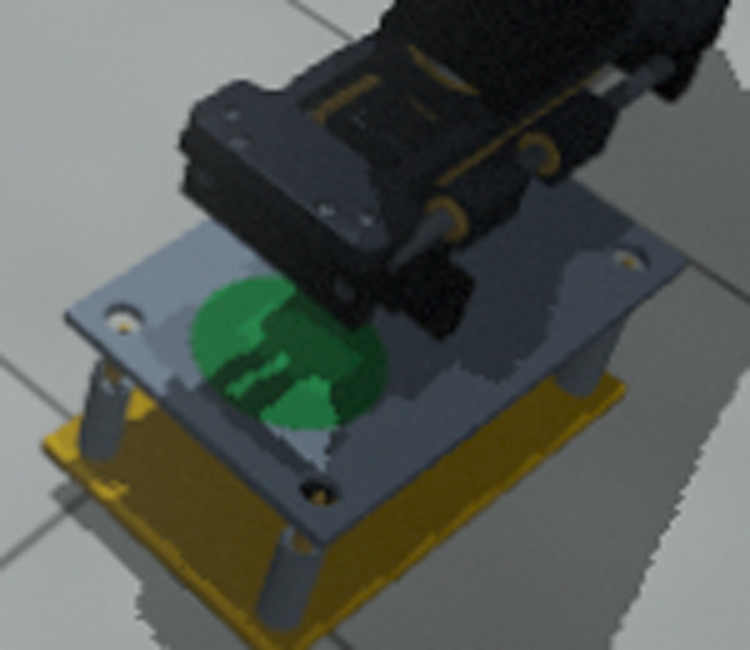

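```bash
python3 - <<'E'
from h import *
w=cam('wrist')
t=onz(w,unc([(711,97),(88,97)],80,130,2),78); h=onz(w,unc([(716,101),(83,101)],80,130,2),81.2)
print(t,h,t-h)
f=cv2.imread('pics/w6.png'); crop(f,100,155,50,50,10,'w6l'); crop(f,412,155,50,50,10,'w6r')
a=np.hstack([cv2.imread('pics/w6l.png')[:500,:380],cv2.imread('pics/w6r.png')[:500,:400]]);cv2.imwrite('pics/w6lr.png',a)
E
```

```text
[[587.59359526 369.59109911  78.        ]
 [418.65526193 380.25483704  78.        ]] [[587.49262925 369.10514814  81.2       ]
 [418.6912523  379.75953858  81.2       ]] [[ 0.10096602  0.48595098 -3.2       ]
 [-0.03599037  0.49529846 -3.2       ]]
```

View pics/w6lr.png

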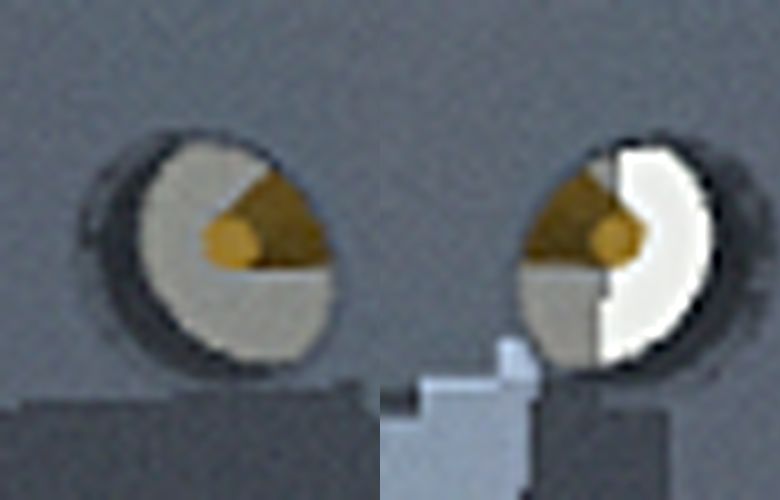

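```bash
python3 -m crank '0 0.04 0 0; 0 0.04 -0.4 0; 0 0.04 -0.8 0; 0 0.04 -1.2 0; 0 0.04 -1.6 0; 0 0.04 -1.9 0; 0 0.04 -2.2 0; 0 0.04 -2.4 0; 0 0.04 -2.5 0; 0 0.04 -2.5 0' 255 60;  python3 - <<'E'
from h import *
c,f=snap('wrist','w7');_,g=snap('scene','s7'); crop(g,360,210,150,130,5,'s7c'); 
s=sense();print(s['tcp_pos'],s['orientation'],s['contact_force'],s['wrist_torque'])
E
```

```text
time: 14.45
tcp_pos: [500.8, 330.7, 75.7]
orientation: [0.729, 0.685, 0.0, 0.0]
contact_force: [0.2, -0.0, -4.9]
opening: 9.5
[500.77800681 330.71190884  75.66540354] [7.28901387e-01 6.84618676e-01 1.88438576e-04 1.99415278e-05] [-0.605001    0.08268364 -3.63879807] [-0.07393297  0.03118497  0.05970377]
```

View pics/w7.png

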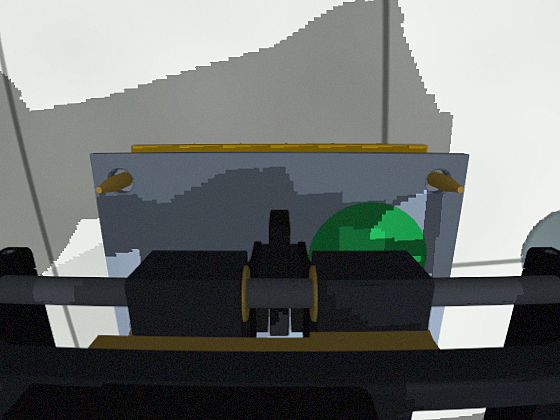

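View pics/s7c.png

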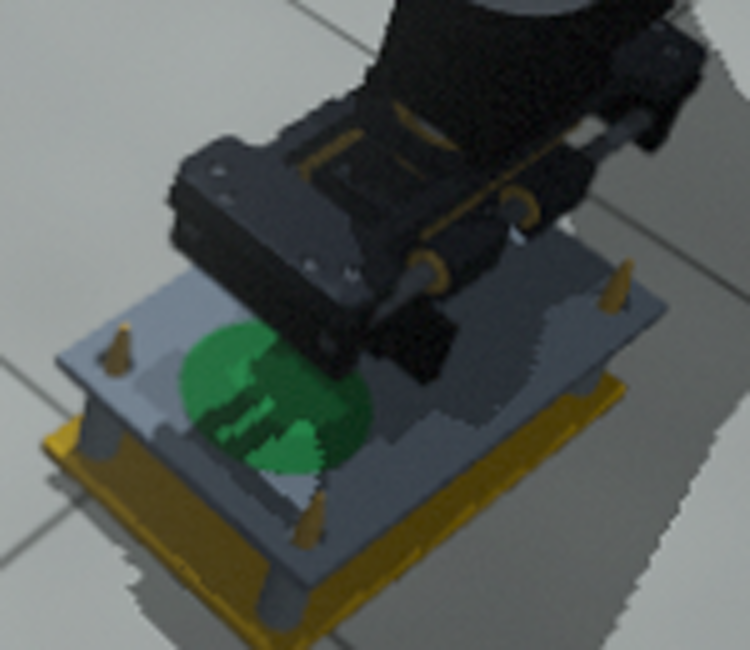

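```bash
python3 -m crank '0 0 -0.05 0; 0 0 -0.05 0; 0 0 -0.08 0; 0 0 -0.08 0; 0 0 -0.08 0; 0 0 -0.08 0; 0 0 -0.08 0; 0 0 -0.08 0; 0 0 -0.08 0; 0 0 -0.08 0' 255 60; python3 -m crank '0 0 0 0; 0 0 0 0; 0 0 0 0; 0 0 0 0; 0 0 0 0; 0 0 0 0; 0 0 0 0; 0 0 0 0; 0 0 0 0; 0 0 0 0' 0 30
```

```text
time: 15.8
tcp_pos: [500.8, 330.7, 75.5]
orientation: [0.729, 0.685, 0.0, -0.0]
contact_force: [-2.1, -1.5, 5.4]
opening: 9.5
time: 17.05
tcp_pos: [500.7, 330.7, 74.8]
orientation: [0.729, 0.685, 0.0, 0.0]
contact_force: [0.6, 0.2, -0.1]
opening: 86.4
```

```bash
python3 -m crank '0 0 2 0; 0 0 5 0; 0 0 10 0; 0 0 15 0; 0 -4 17 0; 0 -9 17 0; 0 -15 17 0; 0 -20 17 0; 0 -20 17 0; 0 -20 17 0';  python3 - <<'E'
from h import *
c,f=snap('top','t8');_,g=snap('scene','s8'); crop(g,360,210,150,130,5,'s8c'); crop(f,85,180,110,115,5,'t8c')
c,f=snap('wrist','w8')
E
```

```text
time: 18.3
tcp_pos: [500.7, 131.3, 244.9]
orientation: [0.729, 0.685, 0.0, -0.0]
contact_force: [-0.1, -0.7, 0.6]
opening: 87.0
```

View pics/s8c.png

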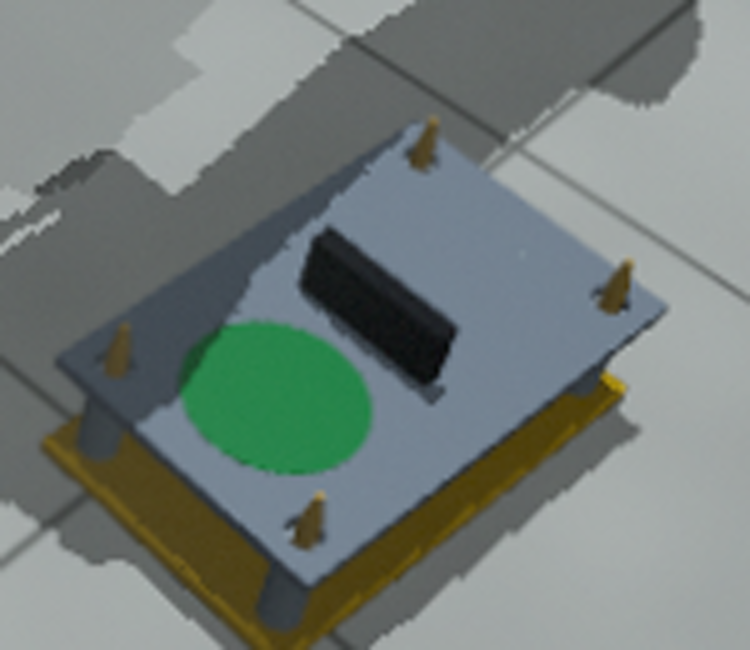

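View pics/t8.png

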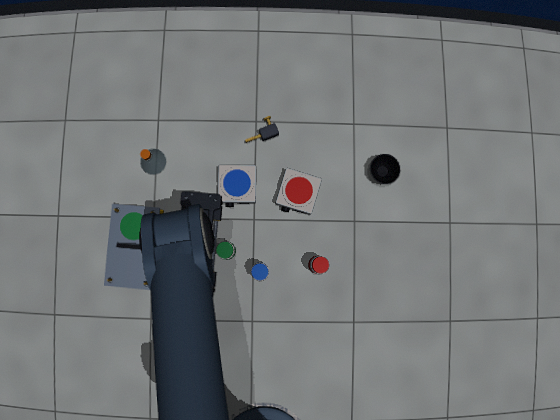

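View pics/w8.png

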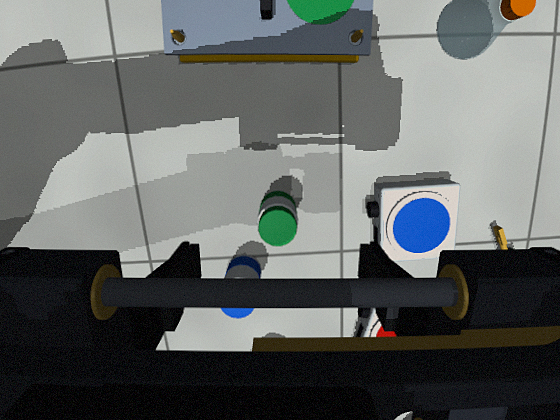

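```bash
python3 - <<'E'
from h import *
for cn,fn in [('top','top0'),('scene','scene0')]:
    c=cam(cn); f=cv2.imread(f'pics/{fn}.png'); hsv=cv2.cvtColor(f,cv2.COLOR_BGR2HSV)
    for n,(lo,hi) in dict(green=(50,80),blue=(100,125),red=(172,8)).items():
        h=hsv[...,0]; m=((h>=lo)&(h<=hi)) if lo<hi else ((h>=lo)|(h<=hi)); m=(m&(hsv[...,1]>130)&(hsv[...,2]>60)).astype(np.uint8)
        k,lab,st,ce=cv2.connectedComponentsWithStats(m)
        for i in range(1,k):
            if st[i,4]>60 and st[i,1]>110:
                print(cn,n,st[i].tolist(),ce[i].round(1),'z84',onz(c,[ce[i]],84)[0,:2].round(),'z40',onz(c,[ce[i]],40)[0,:2].round(1),'z6',onz(c,[ce[i]],6)[0,:2].round(1))
E
```

```text
top green [379, 210, 25, 26, 513] [390.8 222.3] z84 [ 569. -294.] z40 [ 572.9 -306. ] z6 [ 575.8 -315. ]
top green [216, 242, 17, 16, 211] [224.3 249.5] z84 [499. 101.] z40 [499.8 104.5] z6 [500.6 107.1]
top blue [223, 170, 28, 26, 558] [236.4 182.5] z84 [658.  76.] z40 [665.2  78.6] z6 [670.7  80.5]
top blue [251, 263, 17, 17, 217] [259.3 271.3] z84 [449.  18.] z40 [448.5  18.5] z6 [447.8  18.7]
top red [285, 177, 28, 27, 575] [298.5 189.9] z84 [643. -72.] z40 [649.4 -74.8] z6 [654.4 -77.3]
top red [313, 257, 16, 16, 213] [320.2 264.6] z84 [ 467. -124.] z40 [ 466.6 -129.7] z6 [ 466.5 -133.8]
scene green [198, 148, 25, 14, 277] [210.  154.5] z84 [ 626. -221.] z40 [ 596.3 -275.9] z6 [ 573.5 -318.7]
scene green [338, 195, 18, 12, 174] [346.4 200.2] z84 [497.  99.] z40 [458.2  66.2] z6 [428.2  41. ]
scene blue [327, 167, 17, 16, 168] [335.2 172.6] z84 [449.  17.] z40 [407.3 -20.9] z6 [374.7 -50.6]
scene blue [261, 234, 34, 25, 646] [277.8 246.3] z84 [688. 108.] z40 [662.4  76.1] z6 [643.   51.5]
scene red [281, 143, 15, 9, 119] [287.9 147. ] z84 [ 466. -126.] z40 [ 425.3 -174.8] z6 [ 393.6 -212.3]
scene red [225, 194, 30, 20, 465] [239.2 203.5] z84 [673. -35.] z40 [647.1 -77.5] z6 [ 626.9 -110.1]
```

```bash
python3 -m crank '-0.1 -2 0 0; -0.2 -3.1 -3 0; -0.2 -3.1 -8 0; -0.2 -3.1 -12 0; -0.2 -3.1 -12 0; -0.2 -3.1 -12 0; -0.2 -3.1 -12 0; -0.2 -3.1 -12 0; -0.2 -3.1 -12 0; -0.2 -3.1 -12 0' 0 25;  python3 - <<'E'
from h import *
c,f=snap('wrist','w9')
print(sense()['tcp_pos'],proj(c,[[498.5,100,84],[498.5,100,0]]))
E
```

```text
time: 19.7
tcp_pos: [498.8, 99.7, 125.0]
orientation: [0.729, 0.685, 0.0, 0.0]
contact_force: [-0.0, -0.4, -0.6]
opening: 86.6
[498.71195505  99.68243086 124.90548164] [[279.70883879 242.54046239]
 [279.59898199 206.87591542]]
```

View pics/w9.png

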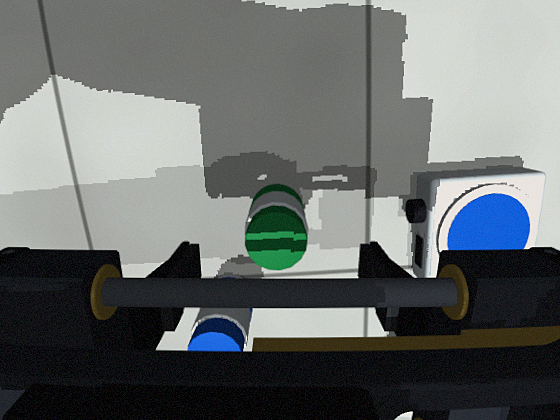

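```bash
python3 -m crank '-0.1 0.1 -3 0; -0.1 0.1 -6 0; -0.1 0.1 -7.7 0; -0.1 0.1 -7.7 0; -0.1 0.1 -7.7 0; -0.1 0.1 -7.7 0; -0.1 0.1 -7.7 0; -0.1 0.1 -7.7 0; -0.1 0.1 -7.7 0; -0.1 0.1 -7.7 0' 0 25; python3 -m crank '0 0 0 0; 0 0 0 0; 0 0 0 0; 0 0 0 0; 0 0 0 0; 0 0 0 0; 0 0 0 0; 0 0 0 0; 0 0 0 0; 0 0 0 0' 255 25
```

```text
time: 21.0
tcp_pos: [497.7, 100.7, 47.8]
orientation: [0.729, 0.685, 0.0, 0.0]
contact_force: [1.1, -0.5, -0.5]
opening: 86.8
time: 22.25
tcp_pos: [497.6, 100.7, 47.7]
orientation: [0.729, 0.685, -0.0, -0.0]
contact_force: [-1.3, -0.7, 0.9]
opening: 43.1
```

```bash
python3 -m crank '0 0 1 0; 0 0 4 0; 0 0 8 0; 0 0 12 0; 1 4 13 0; 2.3 10 13 0; 3.6 16 13 0; 4.8 20 13 0; 5.3 22 13 0; 5.3 22.6 13 0' 255 25; python3 -m crank '0 0 0 0; 0 0 -1 0; 0 0 -3 0; 0 0 -5 0; 0 0 -6 0; 0 0 -6 0; 0 0 -6 0; 0 0 -6 0; 0 0 -6 0; 0 0 -6 0' 255 25;python3 - <<'E'
from h import *
c,f=snap('wrist','w10');c2,g=snap('scene','s10'); crop(g,360,170,150,130,5,'s10c');snap('top','t10')
s=sense();print(s['tcp_pos'],s['opening'],s['contact_force'])
E
```

```text
time: 23.5
tcp_pos: [550.6, 326.6, 177.7]
orientation: [0.729, 0.685, -0.0, 0.0]
contact_force: [-0.5, -0.6, -1.3]
opening: 43.4
time: 24.75
tcp_pos: [550.8, 326.8, 118.1]
orientation: [0.729, 0.685, 0.0, 0.0]
contact_force: [0.2, -0.9, -0.7]
opening: 43.1
[550.69238752 326.67472327 117.86513275] 43.34360362665506 [ 0.02407174 -0.29671945 -1.94119079]
```

View pics/w10.png

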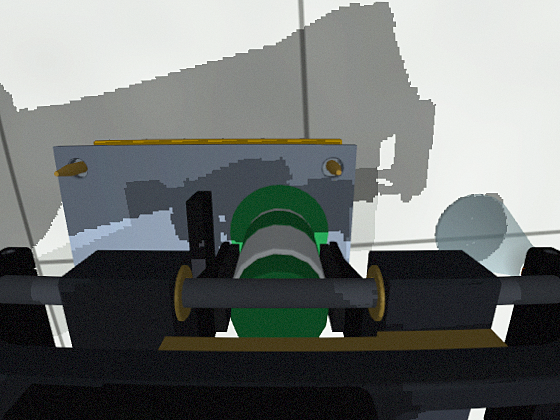

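View pics/s10c.png

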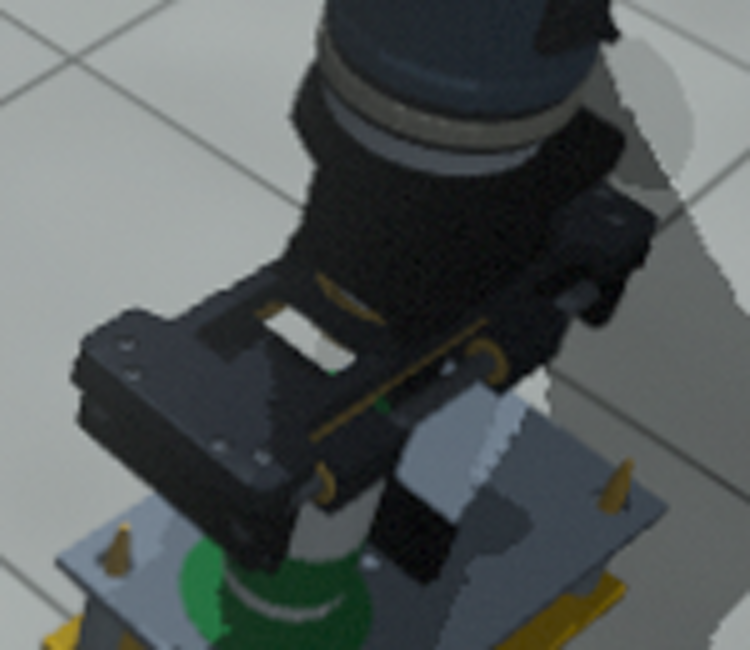

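```bash
python3 - <<'E'
from h import *
c=cam('wrist')
y=np.array([np.sin(np.radians(3.6)),np.cos(np.radians(3.6)),0]);x=np.array([y[1],-y[0],0]);P=np.array([550.3,326.6,56])
print(proj(c,[P+34*y,P+34*x+10*y,P-34*x+10*y]))
E
python3 -m crank '0 0 -0.3 0; 0 0 -0.7 0; 0 0 -1.1 0; 0 0 -1.3 0; 0 0 -1.4 0; 0 0 -1.4 0; 0 0 -1.4 0; 0 0 -1.4 0; 0 0 -1.4 0; 0 0 -1.4 0' 255 25
```

```text
[[279.54291829 183.25381212]
 [329.39744375 217.89712605]
 [229.69758933 217.9024684 ]]
time: 26.15
tcp_pos: [550.7, 326.7, 103.8]
orientation: [0.729, 0.685, 0.0, 0.0]
contact_force: [0.5, 0.4, -0.6]
opening: 43.4
```

```bash
python3 -m crank '0 0 -0.05 0; 0 0 -0.08 0; 0 0 -0.08 0; 0 0 -0.08 0; 0 0 -0.08 0; 0 0 -0.08 0; 0 0 -0.08 0; 0 0 -0.08 0; 0 0 -0.08 0; 0 0 -0.08 0' 255 25;python3 -m crank '0 0 0 0; 0 0 0 0; 0 0 0 0; 0 0 0 0; 0 0 0 0; 0 0 0 0; 0 0 0 0; 0 0 0 0; 0 0 0 0; 0 0 0 0' 70 25
```

```text
time: 27.4
tcp_pos: [550.8, 326.7, 103.8]
orientation: [0.729, 0.685, 0.0, -0.0]
contact_force: [-1.5, -1.0, 5.3]
opening: 43.2
time: 28.65
tcp_pos: [550.7, 326.7, 103.0]
orientation: [0.729, 0.685, 0.0, 0.0]
contact_force: [-0.7, -1.1, -0.3]
opening: 62.8
```

```bash
python3 -m crank '0 0 2 0; 0 0 5 0; 0 0 9 0; 0 0 12 0; -1 -4 12 0; -3 -10 12 0; -5 -16 12 0; -7 -22 12 0; -9 -28 12 0; -10.1 -30.9 12 0' 70 25;python3 -m crank '0 0 -3 0; 0 0 -7 0; 0 0 -9.8 0; 0 0 -9.8 0; 0 0 -9.8 0; 0 0 -9.8 0; 0 0 -9.8 0; 0 0 -9.8 0; 0 0 -9.8 0; 0 0 -9.8 0' 0 25;python3 - <<'E'
from h import *
c,f=snap('wrist','w11');snap('top','t11');c2,g=snap('scene','s11'); crop(g,300,100,190,240,2.5,'s11c')
s=sense();print(s['tcp_pos'],s['opening'],proj(c,[[449,17.5,84]]))
E
```

```text
time: 29.9
tcp_pos: [448.8, 14.3, 224.4]
orientation: [0.73, 0.683, 0.001, 0.0]
contact_force: [-0.6, 0.5, -0.2]
opening: 63.3
time: 31.15
tcp_pos: [449.7, 17.7, 125.0]
orientation: [0.729, 0.685, 0.0, -0.0]
contact_force: [-0.4, -0.7, 0.0]
opening: 87.0
[449.64192501  17.64941641 124.91506538] 87.0674705087157 [[279.13468123 243.19750119]]
```

View pics/w11.png

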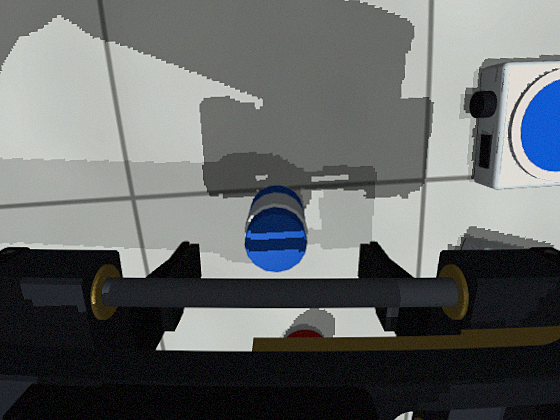

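View pics/s11c.png

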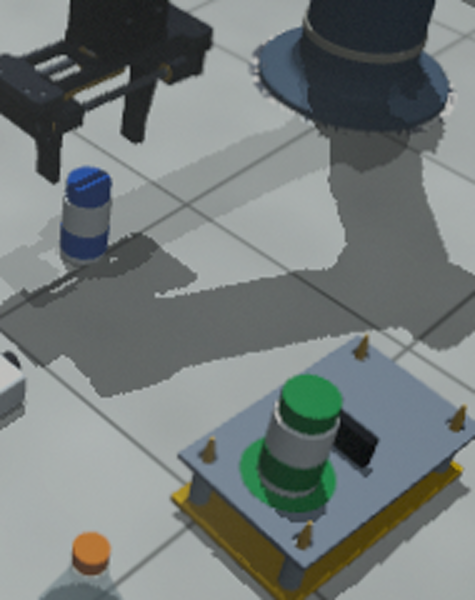

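```bash
python3 -m crank '-0.1 0.1 -3 0; -0.1 0.1 -6 0; -0.1 0.1 -7.7 0; -0.1 0.1 -7.7 0; -0.1 0.1 -7.7 0; -0.1 0.1 -7.7 0; -0.1 0.1 -7.7 0; -0.1 0.1 -7.7 0; -0.1 0.1 -7.7 0; -0.1 0.1 -7.7 0' 0 25; python3 -m crank '0 0 0 0; 0 0 0 0; 0 0 0 0; 0 0 0 0; 0 0 0 0; 0 0 0 0; 0 0 0 0; 0 0 0 0; 0 0 0 0; 0 0 0 0' 255 25
```

```text
time: 32.55
tcp_pos: [448.7, 18.7, 48.0]
orientation: [0.729, 0.685, 0.0, 0.0]
contact_force: [-0.0, 0.8, -0.9]
opening: 87.3
time: 33.8
tcp_pos: [448.5, 18.7, 47.9]
orientation: [0.729, 0.685, -0.0, -0.0]
contact_force: [-1.3, -0.9, 1.4]
opening: 43.3
```

```bash
python3 -m crank '0 0 1 0; 0 0 4 0; 0 0 8 0; 2 0.5 10 0; 6 1.7 10 0; 11 3 10 0; 16 4.4 10 0; 20 5.5 10 0; 21.4 5.9 10 0; 21.4 5.9 10 0' 255 25; python3 -m crank '0 0 0 0; 0 0 -1 0; 0 0 -3 0; 0 0 -4.5 0; 0 0 -4.5 0; 0 0 -4.5 0; 0 0 -4.5 0; 0 0 -4.5 0; 0 0 -4.5 0; 0 0 -4.5 0' 255 25;python3 - <<'E'
from h import *
c,f=snap('wrist','w12');c2,g=snap('scene','s12')
s=sense();print(s['tcp_pos'],s['opening'],s['contact_force'])
y=np.array([np.sin(np.radians(3.6)),np.cos(np.radians(3.6)),0]);x=np.array([y[1],-y[0],0]);P=np.array([663,78,40])
print(proj(c,[P+34*y,P+34*x+10*y,P-34*x+10*y]))
E
```

```text
time: 35.05
tcp_pos: [662.5, 77.6, 147.7]
orientation: [0.729, 0.685, -0.0, 0.0]
contact_force: [-1.3, 0.8, -1.7]
opening: 43.2
time: 36.3
tcp_pos: [662.7, 77.7, 103.1]
orientation: [0.729, 0.685, 0.0, 0.0]
contact_force: [0.4, 0.1, -0.9]
opening: 43.4
[662.69773884  77.66670451 103.0179684 ] 43.708953763718014 [-0.08115741 -0.22116658 -3.40751009]
[[280.48375465 182.23507359]
 [330.06327156 216.73753441]
 [230.84860327 216.74701829]]
```

View pics/w12.png

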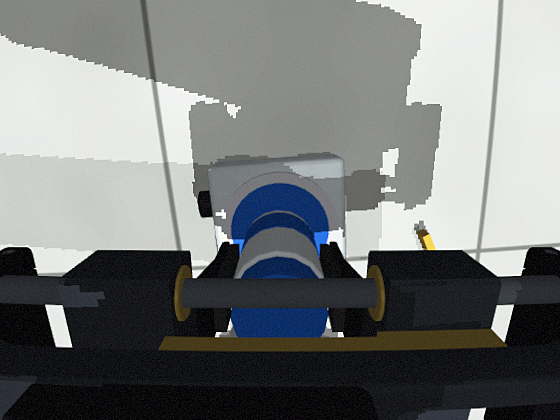

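```bash
python3 -m crank '0 0 -0.5 0; 0 0 -1 0; 0 0 -1.3 0; 0 0 -1.4 0; 0 0 -1.5 0; 0 0 -1.55 0; 0 0 -1.55 0; 0 0 -1.55 0; 0 0 -1.55 0; 0 0 -1.55 0' 255 25
```

```text
time: 37.65
tcp_pos: [662.8, 77.6, 88.0]
orientation: [0.729, 0.685, 0.0, -0.0]
contact_force: [-2.2, -0.1, 5.4]
opening: 43.4
```

```bash
python3 -m crank '0 0 0 0; 0 0 0 0; 0 0 0 0; 0 0 0 0; 0 0 0 0; 0 0 0 0; 0 0 0 0; 0 0 0 0; 0 0 0 0; 0 0 0 0' 0 25; python3 -m crank '0 0 2 0; 0 0 5 0; 0 0 9 0; 0 0 12 0; -2 -3 12 0; -6 -7 12 0; -10 -11 12 0; -14 -15 12 0; -18 -18.5 12 0; -19.5 -20.1 12 0' 0 25;python3 -m crank '0 0 -3 0; 0 0 -7 0; 0 0 -8.3 0; 0 0 -8.3 0; 0 0 -8.3 0; 0 0 -8.3 0; 0 0 -8.3 0; 0 0 -8.3 0; 0 0 -8.3 0; 0 0 -8.3 0' 0 25;python3 - <<'E'
from h import *
c,f=snap('wrist','w13');c2,g=snap('scene','s13')
s=sense();print(s['tcp_pos'],s['opening'],proj(c,[[466.5,-125,84]]))
E
```

```text
time: 38.9
tcp_pos: [662.7, 77.6, 87.5]
orientation: [0.729, 0.685, 0.0, 0.0]
contact_force: [0.9, -0.1, -0.6]
opening: 87.1
time: 40.15
tcp_pos: [465.6, -125.7, 208.8]
orientation: [0.73, 0.683, 0.001, 0.0]
contact_force: [0.9, 0.1, 0.7]
opening: 87.3
time: 41.4
tcp_pos: [467.7, -123.3, 124.5]
orientation: [0.729, 0.685, 0.0, 0.0]
contact_force: [-0.8, -0.3, 0.5]
opening: 86.9
[ 467.65604951 -123.37177621  124.44791434] 86.92915469039647 [[278.48757504 245.76666197]]
```

View pics/w13.png

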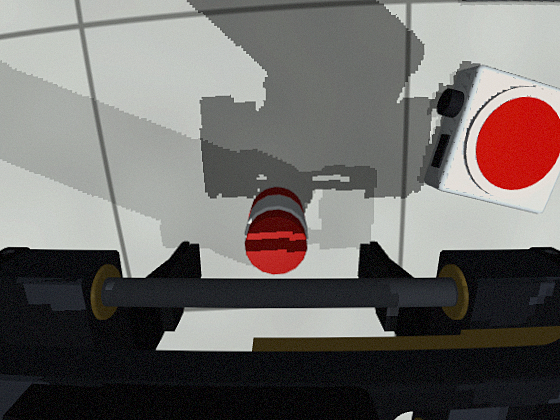

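View pics/s13.png

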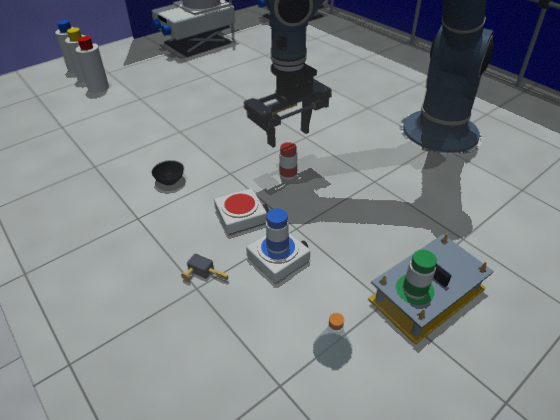

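Blue and green stand well; red cap is centred between the jaws at (276,243). Grasping red.

```bash
python3 -m crank '-0.1 0 -3 0; -0.1 0 -6 0; -0.1 0 -7.7 0; -0.1 0 -7.7 0; -0.1 0 -7.7 0; -0.1 0 -7.7 0; -0.1 0 -7.7 0; -0.1 0 -7.7 0; -0.1 0 -7.7 0; -0.1 0 -7.7 0' 0 25; python3 -m crank '0 0 0 0; 0 0 0 0; 0 0 0 0; 0 0 0 0; 0 0 0 0; 0 0 0 0; 0 0 0 0; 0 0 0 0; 0 0 0 0; 0 0 0 0' 255 25
```

```text
time: 42.75
tcp_pos: [466.7, -123.3, 47.5]
orientation: [0.729, 0.685, 0.0, 0.0]
contact_force: [0.7, -0.5, 0.0]
opening: 87.1
time: 44.0
tcp_pos: [466.5, -123.3, 47.5]
orientation: [0.729, 0.685, -0.0, -0.0]
contact_force: [-1.3, 0.8, 0.4]
opening: 43.5
```

```bash
python3 -m crank '0 0 1 0; 0 0 4 0; 0 0 8 0; 2 0.5 10 0; 6 1.6 10 0; 11 2.9 10 0; 15 4 10 0; 17.5 4.6 10 0; 18.1 4.7 10 0; 18.1 4.7 10 0' 255 25; python3 -m crank '0 0 0 0; 0 0 -1 0; 0 0 -3 0; 0 0 -4.5 0; 0 0 -4.5 0; 0 0 -4.5 0; 0 0 -4.5 0; 0 0 -4.5 0; 0 0 -4.5 0; 0 0 -4.5 0' 255 25;python3 - <<'E'
from h import *
c,f=snap('wrist','w14');c2,g=snap('scene','s14')
s=sense();print(s['tcp_pos'],s['opening'],s['contact_force'])
y=np.array([np.sin(np.radians(3.6)),np.cos(np.radians(3.6)),0]);x=np.array([y[1],-y[0],0]);P=np.array([647.5,-76,40])
print(proj(c,[P+34*y,P+34*x+10*y,P-34*x+10*y]))
E
```

```text
time: 45.25
tcp_pos: [646.9, -76.8, 147.4]
orientation: [0.729, 0.684, -0.0, -0.0]
contact_force: [-0.7, -0.3, -1.9]
opening: 43.6
time: 46.5
tcp_pos: [647.7, -76.3, 102.6]
orientation: [0.729, 0.685, 0.0, 0.0]
contact_force: [0.2, 0.0, -1.5]
opening: 43.7
[647.68486246 -76.31948375 102.51796897] 43.49694435114608 [ 0.03486574 -0.42052436 -1.28217276]
[[279.71784782 182.4165909 ]
 [329.42795989 216.98733985]
 [230.00213631 216.99606297]]
```

View pics/w14.png

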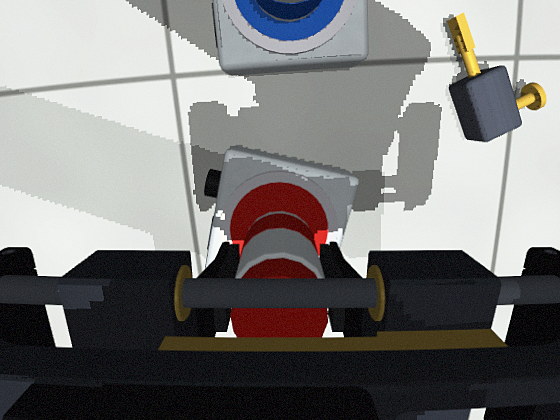

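Disc rim spans about 230–329 with its top at 182, as predicted: centred. Lowering and releasing.

```bash
python3 -m crank '0 0 -0.5 0; 0 0 -1 0; 0 0 -1.3 0; 0 0 -1.4 0; 0 0 -1.5 0; 0 0 -1.55 0; 0 0 -1.55 0; 0 0 -1.55 0; 0 0 -1.55 0; 0 0 -1.55 0' 255 25; python3 -m crank '0 0 0 0; 0 0 0 0; 0 0 0 0; 0 0 0 0; 0 0 0 0; 0 0 0 0; 0 0 0 0; 0 0 0 0; 0 0 0 0; 0 0 0 0' 0 25; python3 -m crank '0 0 2 0; 0 0 5 0; 0 0 9 0; 0 0 13 0; -2 -3 16 0; -6 -7 16 0; -10 -12 16 0; -12 -17 16 0; -12 -20 16 0; -12 -20 16 0' 0 25;python3 - <<'E'
from h import *
ct,f=snap('top','t15');c2,g=snap('scene','s15'); crop(g,200,180,310,170,2.5,'s15c'); crop(f,90,150,250,150,3.2,'t15c')
E
```

```text
time: 47.85
tcp_pos: [647.8, -76.4, 87.5]
orientation: [0.729, 0.685, 0.0, 0.0]
contact_force: [-1.8, 0.3, 5.9]
opening: 43.5
time: 49.1
tcp_pos: [647.7, -76.3, 87.0]
orientation: [0.729, 0.685, 0.0, -0.0]
contact_force: [0.0, 0.8, -1.1]
opening: 87.3
time: 50.35
tcp_pos: [526.6, -279.7, 248.8]
orientation: [0.731, 0.683, 0.0, 0.001]
contact_force: [0.1, 1.1, 0.1]
opening: 87.0
```

View pics/s15c.png

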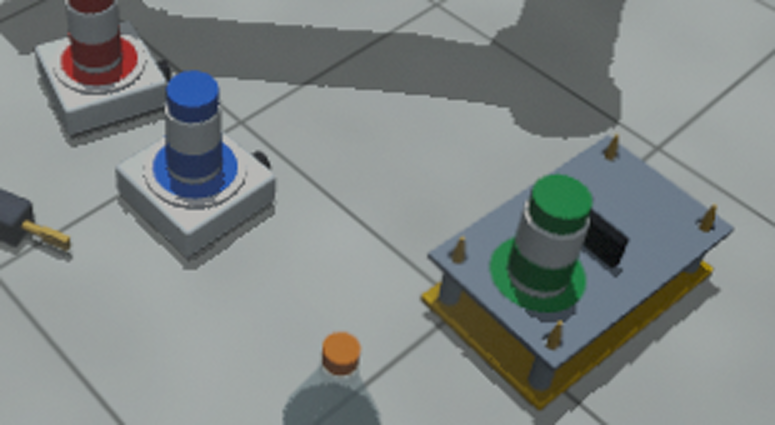

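View pics/t15c.png

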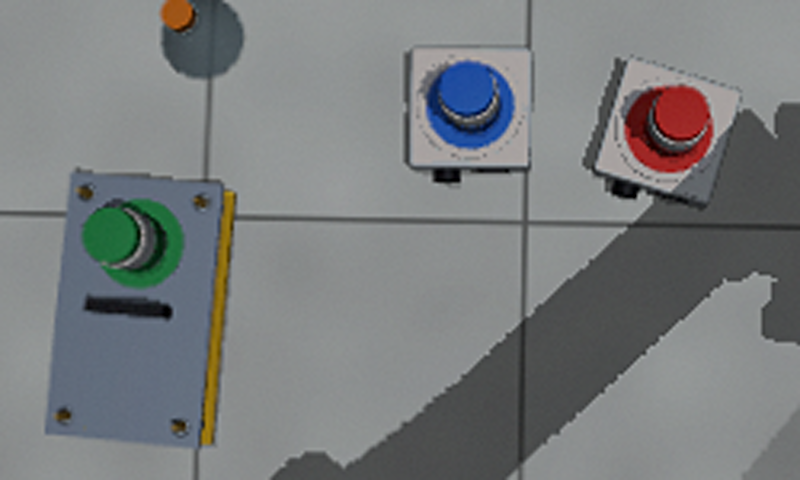

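```bash
python3 - <<'E'
from h import *
f=cv2.imread('pics/t15.png'); c=cam('top')
for n,p,z in [('green',(112,236),140),('blue',(468,88),124),('red',(682,113),124)]:
    print(n,onz(c,unc([p],90,150,3.2),z)[0].round(1))
h=unc([(202,202),(85,192),(180,427),(64,414)],90,150,3.2)[[1,0,3,2]]
x,r=fitpose([(c,H4(85,45,70),h)]);print(x,np.degrees(x[2]))
for l in ['flask','dish']:
    r=cut_out('top',l)[0];m=np.nonzero(r['pixels']);print(l,onz(c,[[m[1].mean(),m[0].mean()]],0)[0].round(),r['confidence'])
job.hand_in()
E
```

```text
green [551.8 324.8 140. ]
blue [663.9  75.6 124. ]
red [648.6 -78.3 124. ]
[ 5.02945548e+02  3.27234510e+02 -6.48900202e-02] -3.7179242907030203
flask [726. 300.   0.] 0.91
dish [ 715. -302.    0.] 0.62
the job is handed in; nothing more can be done
```

The shelf is seated on the stand. The green bottle then went on the shelf, blue on the blue stirrer and red on the red one. The job was handed in just after 50 s on the robot's clock; it gave no verdict.

- **Shelf:** in the last pictures all four pins come up through the holes and it looks level. The measured angle is -3.7 deg, against -3.6 deg measured for the stand.
- **Bottles:** all three stand upright and released. Measured from the last top picture, the cap centres are within about 3 mm of the disc centres I had worked out (limit 12 mm).
- **Flask and dish:** measured within 1 mm of where they started.
- **Disagreements:** the top and scene cameras differed by about 2–3 mm on where the stand is, about what the stated calibration error would give. I lined the shelf up using the wrist and scene cameras instead. No check failed.

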